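# Roll two lens barrels onto the setting line

### The arm

A 7-joint arm with a two-finger parallel gripper is mounted at the origin on the work surface; the furniture and walls round the work are solid. World frame = base frame: x ahead of the robot, y to its left, z up, the work surface at z = 0. Lengths are in mm, angles in rad, forces in N, time in s.
With the tool pointing down it reaches from about 425 to 875 mm from the base axis. Payload 4.7 kg.
Tool frame: the origin (TCP) lies at the very end of the fingers, on their centre line; the grasp point (between the pads) lies 19 mm behind it; z points along the fingers, y is the line along which they close (so a half turn about z gives the same grasp; the last joint's range is limited). The gripper opens to 85 mm and grips with 20 to 120 N. Pads are 22 mm wide; open, the fingers measure 114 mm over their backs; the gripper's body (76 mm by 85 mm) begins 54 mm behind the grasp point. The pads swing forward as they close: fully open they stand 13 mm farther back than shut.
Start: joints at [-1.33, 0.321, -0.07, 1.45, 0.023, 1.371, -0.057], TCP at [146.185, 633.368, 231.349] pointing down, gripper open.
Joint ranges: [-2.86, 2.86], [-0.3, 2.09], [-1.38, 1.24], [0.06, 2.45], [-1.56, 4.7], [0.09, 2.05], [-2.69, 2.69]. Speed limits (rad/s): [2.57, 2.57, 3.14, 3.14, 3.14, 3.14, 3.14].

### API

Orientations are given as a unit quaternion [w, x, y, z].
In Python, from cell import readout, imaging, env gives the robot as it stands.
- The arm moves only by the shell command python3 -m handwheel 'ROWS' [OPENING]. ROWS is JSON, a list of rows, each a list of 4 numbers: the shift along the world's x, y, z in mm, then the turn about the world's z in degrees. In form: [[dx, dy, dz, turn], ...]. A call has exactly 5 rows; each row shifts and turns the commanded pose from where the row before left it; what a row does not reach is not made up. A row lasts 1/12 s, in which the tool goes at most 41.7 mm and 7.16 degrees, less where a joint would pass 70% of its speed; a pose out of reach is approached as far as the arm can. A call with a gripper value outside its range is refused whole. OPENING is the gripper's target within -1 to 1 (shut at 1, half-way at 0, fully open at -1), set as the call begins (- or left out, the last holds). The fingers move at their own pace and stop on an object; the grip force is fixed at half the most. Time passes only in rows, so rows that do not move let the fingers close, or fill a call up. It gives the time, the measured TCP pose, the force, the opening and the grip force at its end, in the units of the state.
- readout.state(): the state, without advancing time (a new reading comes with each control period).
- imaging.camera(name): name is "scene" or "top"; returns the picture (400x640x3 uint8, blue, green, red); there is no depth.
- imaging.calibration(name): a dict with "fx", "fy", "cx", "cy" (pixels), "dist_coeffs" ([k1, k2, p1, p2, k3] as OpenCV has them; the pictures are not rectified), "rvec" (rotation vector, rad) and "tvec" (3), from world to camera coordinates, as OpenCV has them. Camera axes: x right, y down, z forward; pixel columns grow to the right and rows downward; lengths in mm; the calibration is good to about 2 mm. A picture is of the moment at which its call begins. calibration takes no time and is no camera call.
- env.finish_job(): hands the job in; it is judged then, once.
The state is a dict: "t": time; "joints": joint angles; "qvel": joint speeds; "joint_torque": joint torques, N m; "tcp_pos": TCP position; "tool_rot": TCP orientation; "contact_force": force on the tool from outside, world axes, zero at the start; "wrist_torque": the same for the moment, N m; "gripper_width": finger opening in mm; "grip_force": force on a finger pad.
Only numpy, scipy, OpenCV 4.12 (cv2) and the standard library are available. Lean on these libraries where they do the work, as an engineer would, in place of code of your own. Each camera call takes 0.05 s, during which the arm holds its last target. There are 200 camera calls.

### The job

Two metal lens barrels lie on the setting board, one on either side of the line marked across it. With the fingertips on top of each barrel, roll it - no pinching, lifting or dragging, and pressing only gently - until it lies along the line with its middle right over it. Leave both lying still on the line, and do not disturb the other things on and round the board.

Things in the scene. Friction and masses are not known exactly. Their poses are not given: they have to be found in the camera images.
- board: setting board fixed to the bench, 160 mm (x) by 150 mm (y), 16 mm thick, soft dark face. Origin at the centre of its underside. The white marked line, 2 mm wide and flush with the face, runs along the board's y axis through x = 0, nearly the full width. To its right, as the robot sees it, stand trays stacked 235 mm high (side at robot y = 0.22, for x below 0.54)
- thick_barrel: bare-metal lens barrel, a solid cylinder 30 mm across, 45 mm long, 60 g, the thicker one; lies on the board. Origin at its centre, 15 mm above the board's face; y is the cylinder's axis, z points up at the start and turns as it rolls. Slight rolling resistance stops it within millimetres once gently let go. A fingertip rolling it from on top travels twice as far as the barrel
- thin_barrel: bare-metal lens barrel, a solid cylinder 24 mm across, 45 mm long, 60 g, the thinner one; lies on the board. Origin at its centre, 12 mm above the board's face; y is the cylinder's axis, z points up at the start and turns as it rolls. Slight rolling resistance stops it within millimetres once gently let go. A fingertip rolling it from on top travels twice as far as the barrel
- lens_cap: black lens cap lying on the board, 22 mm across, 10 mm tall, loose, not to be disturbed; origin underneath
- shell_a: white camera back shell with a circuit board, loose, up to 45 mm tall, not to be disturbed; origin underneath; stands beyond the board
- shell_b: white camera back shell with a circuit board, loose, up to 45 mm tall, not to be disturbed; origin underneath; stands beyond the board, to the left
- shell_c: white camera back shell with a circuit board, loose, up to 45 mm tall, not to be disturbed; origin underneath; stands beyond the tray stacks
- cup: white ribbed cup, 70 mm across, 59 mm tall, loose, left of the board, not to be disturbed; origin underneath
- flux_bottle: dispensing bottle with a needle cap, 44 mm across, 140 mm tall, loose, left of the board, not to be disturbed; origin underneath
Not all that is in view belongs to the job. Leave any pink look-alike of the thick_barrel alone.

How it is judged:
By the outcome, as a careful person would: the job done as asked, in the order asked, and still so for the second after the job is handed in, with the robot touching nothing.
It also fails if it takes over 61 s, if anything falls off the work surface, if the arm or the gripper's body presses on something with over 40 N, if the wrist force passes 120 N, or if a joint passes its speed limit or range.

## Working session

There is one attempt and no reset: what is moved stays moved. The work goes in short steps, Python scripts to look and compute and a shell command to move; the robot and the scene stay as the last step left them, time stands still between calls to the robot, and variables do not carry over. Pictures are saved under pics/ and viewed, at most 10 in all, crops included, and the job is handed in when it is done.

```bash
mkdir -p pics; ls; cat > h.py <<'E'
import numpy as np, cv2
from cell import readout, imaging, env
def cal(n):
    c=imaging.calibration(n);K=np.array([[c["fx"],0,c["cx"]],[0,c["fy"],c["cy"]],[0,0,1.]])
    return K,np.array(c["dist_coeffs"],float),np.array(c["rvec"],float),np.array(c["tvec"],float)
def px2w(n,pts,z):
    K,d,r,t=cal(n);R=cv2.Rodrigues(r)[0]
    u=cv2.undistortPoints(np.array(pts,float).reshape(-1,1,2),K,d).reshape(-1,2)
    D=np.c_[u,np.ones(len(u))]@R; o=-R.T@t.ravel()
    return o+D*((z-o[2])/D[:,2])[:,None]
def w2px(n,P):
    K,d,r,t=cal(n);return cv2.projectPoints(np.array(P,float).reshape(-1,1,3),r,t,K,d)[0].reshape(-1,2)
E
python3 - <<'E'
from h import *
for n in("scene","top"):
    cv2.imwrite(f"pics/{n}0.png",imaging.camera(n))
    K,d,r,t=cal(n);print(n,K[0,0],-cv2.Rodrigues(r)[0].T@t.ravel())
s=readout.state();print(s)
E
```

```text
pics
scene 472.63861279979733 [ 963.24707263 1005.39145312 1026.73458339]
top 371.5278963911574 [489.40792057 288.92066924 950.82615236]
{'t': 0.1, 'joints': array([-1.32988317,  0.32174109, -0.07008658,  1.45157818,  0.02256911,
        1.37085805, -0.05689152]), 'qvel': array([-9.47941584e-04, -2.23656540e-03, -1.22915955e-05, -4.53026274e-03,
        1.65328273e-04,  3.17654382e-04, -1.36814474e-03]), 'joint_torque': array([ 1.25591673e-04, -4.94876075e+01, -3.83820813e-01, -3.15211773e+01,
        1.30555590e-02,  7.50046223e-03,  2.04615793e-05]), 'tcp_pos': array([146.08839305, 632.8426593 , 230.32532917]), 'tool_rot': array([-6.82468323e-05,  1.13147462e-01,  9.93577799e-01, -8.96489158e-04]), 'contact_force': array([0.60571942, 0.00262189, 0.23104981]), 'wrist_torque': array([-0.02943996,  0.03954419, -0.02402885]), 'grip_force': 0.0, 'gripper_width': 85.3693719276625}
```

View pics/scene0.png

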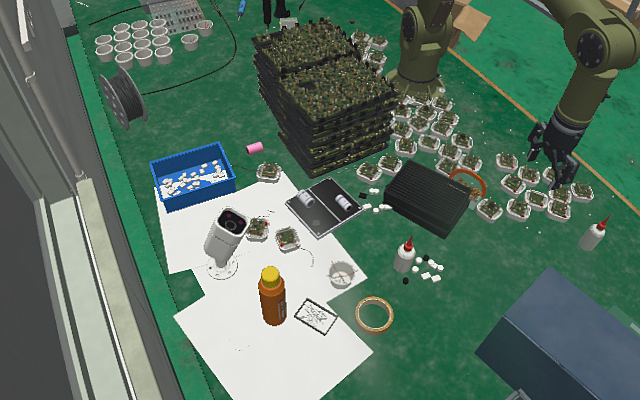

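View pics/top0.png

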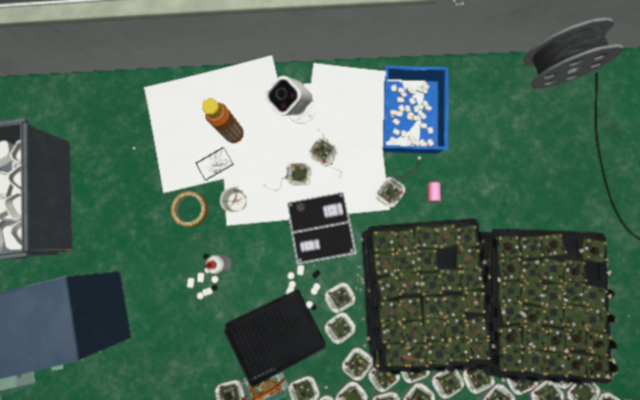

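The top view shows the board around (322,228), with the line across it, barrels at about (332,210) and (310,244), and the cap at (300,208). The stacks are to the right and the cup is at (234,199). Next I'll measure with colour masks.

```bash
python3 - <<'E'
from h import *
im=cv2.imread("pics/top0.png");sc=cv2.imread("pics/scene0.png")
a=cv2.resize(im[180:280,270:370],None,fx=5.5,fy=5.5,interpolation=cv2.INTER_CUBIC)
cv2.imwrite("pics/c1.png",a)
g=cv2.cvtColor(im,cv2.COLOR_BGR2HSV)
m=((g[...,2]<75)&(g[...,1]<110)).astype(np.uint8);m[:188]=0;m[266:]=0;m[:,:284]=0;m[:,358:]=0
m=cv2.morphologyEx(m,cv2.MORPH_CLOSE,np.ones((13,13)));m=cv2.morphologyEx(m,cv2.MORPH_OPEN,np.ones((9,9)))
c=max(cv2.findContours(m,0,2)[0],key=cv2.contourArea);r=cv2.minAreaRect(c);b=cv2.boxPoints(r)
print(r);print(px2w("top",b,16).round(1))
v=(g[...,2]>110).astype(np.uint8)
mm=np.zeros_like(v);cv2.fillPoly(mm,[cv2.boxPoints((r[0],(r[1][0]-6,r[1][1]-6),r[2])).astype(int)],1)
for c in cv2.findContours(v*mm,0,1)[0]:
    if cv2.contourArea(c)>8:
        q=cv2.minAreaRect(c);print(cv2.contourArea(c),q,px2w("top",[q[0]],28).round(1))
E
```

```text
((320.2452697753906, 227.1415252685547), (58.603755950927734, 54.85655212402344), 79.3803482055664)
[[605.  405.   16. ]
 [626.8 267.2  16. ]
 [481.2 244.9  16. ]
 [459.4 379.9  16. ]]
168.5 ((309.5000305175781, 245.00001525878906), (10.028338432312012, 19.72787857055664), 80.53767395019531) [[498.3 351.2  28. ]]
57.0 ((320.0125427246094, 227.0674285888672), (2.377802848815918, 49.01932144165039), 79.4608154296875) [[541.9 324.2  28. ]]
200.5 ((332.4422912597656, 209.7115478515625), (12.159198760986328, 19.023263931274414), 78.69007110595703) [[584.4 292.1  28. ]]
```

View pics/c1.png

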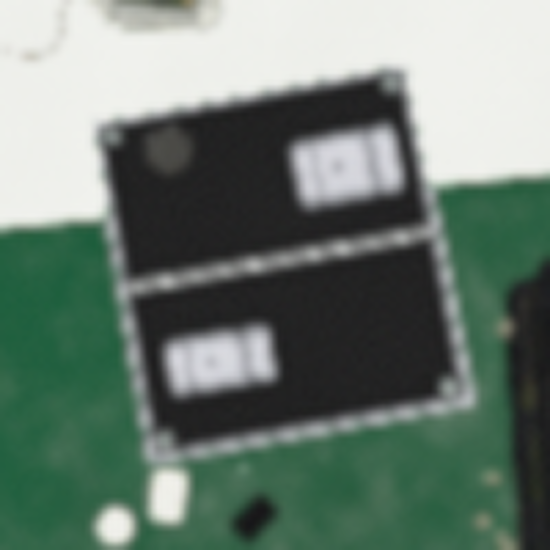

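```bash
cat >> h.py <<'E'
def measure(im):
    g=cv2.cvtColor(im,cv2.COLOR_BGR2HSV)
    v=(g[...,2]>110).astype(np.uint8)
    mm=np.zeros_like(v);cv2.fillPoly(mm,[cv2.boxPoints(((320.2,227.1),(52.6,48.9),79.4)).astype(int)],1)
    out=[]
    for c in cv2.findContours(v*mm,0,1)[0]:
        if cv2.contourArea(c)<20: continue
        q=cv2.minAreaRect(c); k=np.zeros_like(v); cv2.drawContours(k,[c],-1,1,-1)
        ys,xs=np.nonzero(k); out.append((len(xs),q,np.c_[xs,ys].astype(float)))
    return out
def fit(P):
    c=P[:,:2].mean(0);_,_,V=np.linalg.svd(P[:,:2]-c);d=V[0]*np.sign(V[0][1]);return c,d,np.degrees(np.arctan2(-d[0],d[1]))
E
python3 - <<'E'
from h import *
o=measure(cv2.imread("pics/top0.png"))
L=[x for x in o if min(x[1][1])<5][0]
lc,ld,la=fit(px2w("top",L[2],16));n=np.array([ld[1],-ld[0]])
print("line",lc,la)
for x in o:
    if x is L: continue
    for z in(28,31):
        c,d,a=fit(px2w("top",x[2],z));print(x[0],z,c,a,"u,v",(c-lc)@n,(c-lc)@ld)
p=px2w("top",[[300.5,207.3]],26)[0,:2];print("cap",p,(p-lc)@n,(p-lc)@ld)
print(w2px("scene",[[0,0,0],[540,220,235]]))
E
```

```text
line [542.95891879 324.10451969] 9.055028036500708
195 28 [498.24867001 351.13137612] 9.388547388403572 u,v -39.8994862218956 33.726670655261366
195 31 [498.21992977 350.92913638] 9.388547388403568 u,v -39.95969738885375 33.53147452518263
229 28 [584.15819129 292.01163676] 8.792623739884316 u,v 35.63495859540978 -38.17699458589401
229 31 [583.85016923 292.00158839] 8.792623739884322 u,v 35.32919377365653 -38.138440301366444
cap [592.91879458 372.05992312] 56.8846226638518 39.49493146125475
[[412.74537687  88.19303461]
 [307.48696248 121.24989854]]
```

```bash
python3 -m handwheel '[[30,0,0,5],[35,-20,0,5],[35,-20,0,5],[35,-20,0,5],[35,-20,0,2]]' 1; python3 -m handwheel '[[35,-20,0,0],[35,-20,0,0],[35,-20,0,0],[35,-20,0,0],[35,-20,0,0]]'
```

```text
t: 0.52
tcp_pos: [317.5, 552.0, 230.7]
tool_rot: [-0.0, -0.081, 0.997, -0.0]
contact_force: [0.5, 0.2, 0.4]
gripper_width: 26.0
grip_force: 0.0
t: 0.93
tcp_pos: [492.5, 451.9, 230.9]
tool_rot: [-0.0, -0.079, 0.997, -0.0]
contact_force: [0.7, 1.4, -0.2]
gripper_width: -0.3
grip_force: 0.0
```

```bash
python3 -m handwheel '[[20,-32,0,0],[20,-32,0,0],[20,-32,0,0],[20,-32,0,0],[17,-31,0,0]]'; python3 -m handwheel '[[0,0,-38,0],[0,0,-38,0],[0,0,-38,0],[0,0,-38,0],[0,0,-20,0]]';python3 -m handwheel '[[0,0,-4,0],[0,0,-4,0],[0,0,-1,0],[0,0,0,0],[0,0,0,0]]'
```

```text
t: 1.35
tcp_pos: [589.1, 292.0, 230.7]
tool_rot: [-0.0, -0.078, 0.997, -0.0]
contact_force: [1.0, 0.5, -0.2]
gripper_width: -0.1
grip_force: 0.0
t: 1.77
tcp_pos: [585.0, 292.7, 53.6]
tool_rot: [-0.004, -0.078, 0.997, -0.002]
contact_force: [-0.8, -0.6, -0.7]
gripper_width: 0.0
grip_force: 0.0
t: 2.18
tcp_pos: [589.5, 295.1, 52.5]
tool_rot: [0.002, -0.079, 0.997, 0.001]
contact_force: [-0.1, -0.2, 0.6]
gripper_width: 0.0
grip_force: 0.0
```

```bash
python3 -m handwheel '[[0,0,0,0],[0,0,0,0],[0,0,0,0],[0,0,0,0],[0,0,0,0]]'; python3 -m handwheel '[[0,0,-1,0],[0,0,-1,0],[0,0,0,0],[0,0,0,0],[0,0,0,0]]'; python3 -c "
from h import *
im=imaging.camera('scene');cv2.imwrite('pics/s1.png',cv2.resize(im[120:270,220:420],None,fx=4,fy=4,interpolation=2))"
```

```text
t: 2.6
tcp_pos: [588.2, 294.4, 50.5]
tool_rot: [0.0, -0.079, 0.997, 0.0]
contact_force: [-0.3, 0.2, -0.3]
gripper_width: 0.0
grip_force: 0.0
t: 3.02
tcp_pos: [588.1, 294.3, 48.3]
tool_rot: [-0.0, -0.079, 0.997, 0.0]
contact_force: [0.1, 0.2, 0.6]
gripper_width: 0.1
grip_force: 0.0
```

View pics/s1.png

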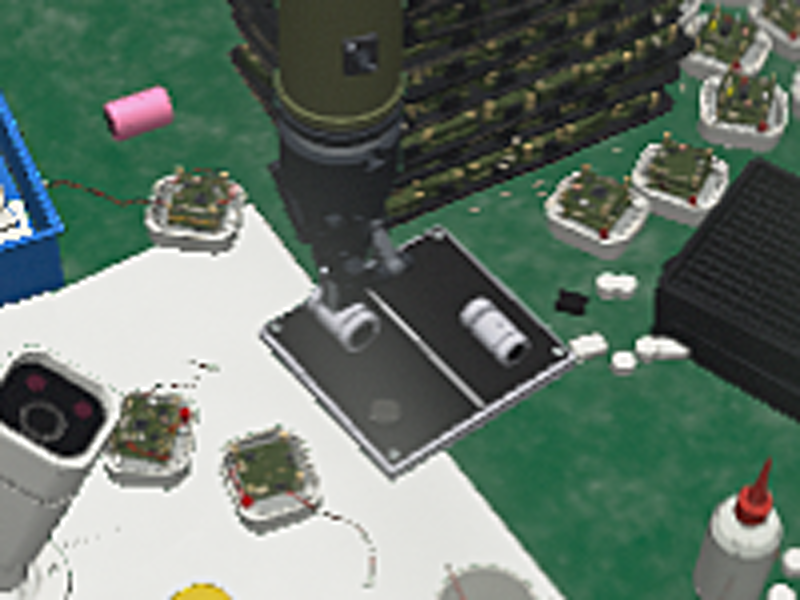

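The fingers sit right on top of the thick barrel, at (345,300) in the crop. I'll creep down until they touch.

```bash
for i in 1; do python3 -m handwheel '[[2,-1,-1,0],[0,0,-0.5,0],[0,0,0,0],[0,0,0,0],[0,0,0,0]]'; python3 -m handwheel '[[0,0,-0.5,0],[0,0,0,0],[0,0,0,0],[0,0,0,0],[0,0,0,0]]';done
```

```text
t: 3.48
tcp_pos: [590.2, 293.4, 46.8]
tool_rot: [0.0, -0.078, 0.997, 0.0]
contact_force: [0.4, -0.3, -0.2]
gripper_width: 0.2
grip_force: 0.0
t: 3.9
tcp_pos: [590.2, 293.4, 46.4]
tool_rot: [0.0, -0.079, 0.997, 0.0]
contact_force: [0.2, 0.2, 0.1]
gripper_width: 0.5
grip_force: 0.0
```

```bash
python3 -m handwheel '[[0,0,-0.5,0],[0,0,0,0],[0,0,0,0],[0,0,0,0],[0,0,0,0]]'; python3 -m handwheel '[[0,0,-0.5,0],[0,0,0,0],[0,0,0,0],[0,0,0,0],[0,0,0,0]]'
```

```text
t: 4.32
tcp_pos: [590.4, 293.4, 46.1]
tool_rot: [0.0, -0.079, 0.997, 0.0]
contact_force: [-0.3, -0.8, 0.7]
gripper_width: 0.2
grip_force: 1.0
t: 4.73
tcp_pos: [590.8, 293.5, 46.0]
tool_rot: [0.001, -0.078, 0.997, 0.0]
contact_force: [0.3, -1.1, 5.6]
gripper_width: 0.0
grip_force: 2.7
```

```bash
python3 -m handwheel '[[-1.2,-0.19,-0.1,0],[-2.37,-0.38,0,0],[-2.37,-0.38,0,0],[-2.37,-0.38,0,0],[-2.37,-0.38,0,0]]'; python3 -m handwheel '[[-2.37,-0.38,0,0],[-2.37,-0.38,0,0],[-2.37,-0.38,0,0],[-2.37,-0.38,0,0],[-1.2,-0.19,0,0]]'; python3 -m handwheel '[[0,0,0,0],[0,0,0,0],[0,0,0,0],[0,0,0,0],[0,0,0,0]]'
```

```text
t: 5.15
tcp_pos: [580.1, 291.7, 46.0]
tool_rot: [0.001, -0.078, 0.997, 0.0]
contact_force: [-0.2, -0.3, 4.4]
gripper_width: 0.4
grip_force: 2.8
t: 5.57
tcp_pos: [569.3, 289.8, 46.0]
tool_rot: [0.001, -0.078, 0.997, 0.0]
contact_force: [-0.3, -0.8, 4.9]
gripper_width: 0.2
grip_force: 2.7
t: 5.98
tcp_pos: [569.4, 289.8, 46.0]
tool_rot: [0.001, -0.078, 0.997, 0.0]
contact_force: [-0.1, -1.1, 6.4]
gripper_width: 0.1
grip_force: 3.0
```

```bash
python3 -m handwheel '[[0,0,-0.0,0],[0,0,0.5,0],[0,0,2,0],[0,0,3,0],[5.8,0.9,0,0]]'; python3 -m handwheel '[[5.8,0.9,0,0],[0,0,-2,0],[0,0,-1.5,0],[0,0,-1,0],[0,0,-0.5,0]]'; python3 -m handwheel '[[0,0,-0.3,0],[0,0,0,0],[0,0,0,0],[0,0,0,0],[0,0,0,0]]'
```

```text
t: 6.4
tcp_pos: [573.5, 291.1, 50.6]
tool_rot: [-0.001, -0.079, 0.997, 0.0]
contact_force: [-0.6, -0.6, -0.2]
gripper_width: -0.2
grip_force: 0.0
t: 6.82
tcp_pos: [580.8, 291.6, 46.0]
tool_rot: [0.0, -0.078, 0.997, -0.0]
contact_force: [0.9, -0.2, 4.2]
gripper_width: -0.0
grip_force: 2.2
t: 7.23
tcp_pos: [580.9, 291.7, 46.0]
tool_rot: [0.0, -0.078, 0.997, 0.0]
contact_force: [-0.5, -1.5, 4.8]
gripper_width: -0.2
grip_force: 2.7
```

```bash
python3 -m handwheel '[[-1.6,-0.25,0,0],[-2.57,-0.41,0,0],[-2.57,-0.41,0,0],[-2.57,-0.41,0,0],[-2.57,-0.41,0,0]]'; python3 -m handwheel '[[-2.57,-0.41,0,0],[-2.57,-0.41,0,0],[-2.57,-0.41,0,0],[-2.57,-0.41,0,0],[-1.6,-0.25,0,0]]'; python3 -m handwheel '[[0,0,0,0],[0,0,0,0],[0,0,0.5,0],[0,0,2,0],[0,0,5,0]]';python3 -m handwheel '[[0,0,20,0],[0,0,40,0],[0,0,40,0],[0,0,40,0],[0,30,0,0]]';python3 -m handwheel '[[-5,40,0,0],[-5,40,0,0],[-10,30,0,0],[0,0,0,0],[0,0,0,0]]'
python3 - <<'E'
from h import *
im=imaging.camera("top");cv2.imwrite("pics/t2.png",cv2.resize(im[150:300,230:400],None,fx=4,fy=4,interpolation=2));cv2.imwrite("pics/t2raw.png",im)
L=[x for x in measure(cv2.imread("pics/top0.png")) if min(x[1][1])<5][0]
lc,ld,la=fit(px2w("top",L[2],16));n=np.array([ld[1],-ld[0]])
for x in measure(im):
    c,d,a=fit(px2w("top",x[2],31));print(x[0],x[1],c,a,"u,v",(c-lc)@n,(c-lc)@ld)
E
```

```text
t: 7.65
tcp_pos: [568.9, 289.6, 46.0]
tool_rot: [0.001, -0.078, 0.997, 0.0]
contact_force: [1.1, -1.8, 4.5]
gripper_width: -0.2
grip_force: 2.8
t: 8.07
tcp_pos: [557.0, 287.6, 46.0]
tool_rot: [0.001, -0.078, 0.997, -0.0]
contact_force: [0.4, -1.9, 5.6]
gripper_width: 0.0
grip_force: 2.7
t: 8.48
tcp_pos: [555.3, 287.8, 51.6]
tool_rot: [-0.001, -0.079, 0.997, -0.0]
contact_force: [-0.8, 0.1, 0.1]
gripper_width: 0.3
grip_force: 0.0
t: 8.9
tcp_pos: [562.9, 313.2, 203.3]
tool_rot: [0.007, -0.074, 0.997, 0.001]
contact_force: [2.6, -0.7, 1.5]
gripper_width: -0.0
grip_force: 0.0
t: 9.32
tcp_pos: [533.9, 431.3, 191.9]
tool_rot: [-0.001, -0.082, 0.997, 0.0]
contact_force: [-0.0, -1.9, -1.1]
gripper_width: -0.4
grip_force: 0.0
195 ((309.5000305175781, 245.00001525878906), (10.028338432312012, 19.72787857055664), 80.53767395019531) [498.21992977 350.92913638] 9.388547388403568 u,v -39.95969738885375 33.53147452518263
295 ((319.1870422363281, 222.0133056640625), (12.360629081726074, 49.4940185546875), 78.11134338378906) [555.97096603 301.3272416 ] 18.46264427847689 u,v 9.265130349407794 -24.541294392793986
```

View pics/t2.png

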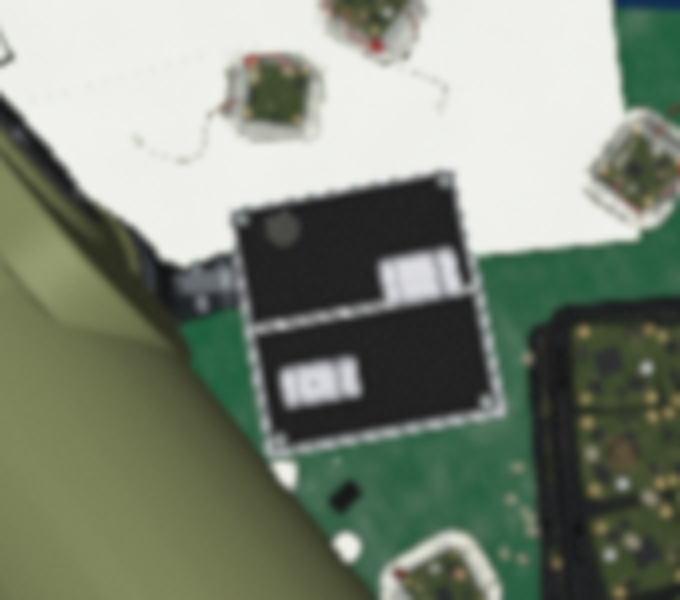

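The thick barrel is now at (335,219) with its near edge touching the line, and the thin one hasn't moved. The mask merges the barrel with the line, so I'll separate them with a morphological opening.

```bash
cat >> h.py <<'E'
def uv(im,show=True):
    L=[x for x in measure(cv2.imread("pics/top0.png")) if min(x[1][1])<5][0]
    lc,ld,la=fit(px2w("top",L[2],16));n=np.array([ld[1],-ld[0]])
    g=cv2.resize(im[180:280,270:370],None,fx=8,fy=8,interpolation=cv2.INTER_LINEAR).max(2)
    v=(g>110).astype(np.uint8);mm=np.zeros_like(v)
    b=(cv2.boxPoints(((320.2,227.1),(53,49.3),79.4))-[270,180]+.5)*8
    cv2.fillPoly(mm,[b.astype(int)],1);v=v*mm
    v=cv2.morphologyEx(v,cv2.MORPH_OPEN,cv2.getStructuringElement(2,(45,45)))
    for c in cv2.findContours(v,0,1)[0]:
        if cv2.contourArea(c)<3000: continue
        k=np.zeros_like(v);cv2.drawContours(k,[c],-1,1,-1);ys,xs=np.nonzero(k)
        P=np.c_[(xs+.5)/8-.5+270,(ys+.5)/8-.5+180]
        for z in (28,31):
            c,d,a=fit(px2w("top",P,z));w=(px2w("top",P,z)[:,:2]-lc)@n
            print(len(xs),z,"c",c.round(1),"ang",round(a-la,1),"u",round((c-lc)@n,2),"v",round((c-lc)@ld,1),"urange",w.min().round(1),w.max().round(1))
E
python3 - <<'E'
from h import *
uv(cv2.imread("pics/top0.png"));uv(cv2.imread("pics/t2raw.png"))
E
```

```text
12261 28 c [498.1 351.3] ang -1.4 u -39.98 v 33.9 urange -52.8 -27.1
12261 31 c [498.1 351.1] ang -1.4 u -40.04 v 33.7 urange -52.8 -27.2
14474 28 c [584.1 292.2] ang -0.1 u 35.66 v -37.9 urange 19.9 51.5
14474 31 c [583.8 292.2] ang -0.1 u 35.35 v -37.9 urange 19.7 51.1
12250 28 c [498.2 351.3] ang -1.6 u -39.95 v 33.9 urange -52.8 -27.1
12250 31 c [498.1 351.1] ang -1.6 u -40.01 v 33.7 urange -52.8 -27.2
14513 28 c [561.1 288.7] ang 0.6 u 12.31 v -37.8 urange -3.4 28.1
14513 31 c [560.8 288.7] ang 0.6 u 12.08 v -37.8 urange -3.6 27.9
```

```bash
python3 -m handwheel '[[10,-35,0,0],[10,-36,0,0],[5,-36,0,0],[0,-32,0,0],[0,0,0,0]]';python3 -m handwheel '[[0,0,-40,0],[0,0,-40,0],[0,0,-40,0],[0,0,-10,0],[0,0,0,0]]';python3 -m handwheel '[[0,0,0,0],[0,0,0,0],[0,0,0,0],[0,0,0,0],[0,0,0,0]]'
```

```text
t: 9.78
tcp_pos: [564.8, 276.6, 193.5]
tool_rot: [0.0, -0.071, 0.997, -0.003]
contact_force: [1.9, -0.8, 0.3]
gripper_width: -0.2
grip_force: 0.0
t: 10.2
tcp_pos: [559.3, 286.0, 59.3]
tool_rot: [-0.003, -0.078, 0.997, -0.002]
contact_force: [-0.2, -0.2, -0.3]
gripper_width: 0.1
grip_force: 0.0
t: 10.62
tcp_pos: [562.6, 289.5, 64.7]
tool_rot: [0.001, -0.079, 0.997, 0.001]
contact_force: [0.1, -0.8, -0.4]
gripper_width: -0.1
grip_force: 0.0
```

```bash
python3 -m handwheel '[[2.5,0,-5,0],[2.5,0,-6,0],[0,0,-4,0],[0,0,-1,0],[0,0,0,0]]';python3 -m handwheel '[[0,0,-1,0],[0,0,0,0],[0,0,0,0],[0,0,0,0],[0,0,0,0]]'
```

```text
t: 11.03
tcp_pos: [566.6, 288.7, 46.3]
tool_rot: [-0.0, -0.078, 0.997, -0.0]
contact_force: [0.1, -0.6, 0.1]
gripper_width: 0.2
grip_force: 0.0
t: 11.45
tcp_pos: [566.8, 288.9, 46.1]
tool_rot: [0.0, -0.079, 0.997, 0.0]
contact_force: [0.4, -0.9, 2.8]
gripper_width: 0.3
grip_force: 1.0
```

```bash
python3 -m handwheel '[[-1.5,-0.24,-0.2,0],[-2.37,-0.38,0,0],[-2.37,-0.38,0,0],[-2.37,-0.38,0,0],[-2.37,-0.38,0,0]]'; python3 -m handwheel '[[-2.37,-0.38,0,0],[-2.37,-0.38,0,0],[-2.37,-0.38,0,0],[-2.37,-0.38,0,0],[-1.2,-0.19,0,0]]'; python3 -m handwheel '[[0,0,0,0],[0,0,0,0],[0,0,0,0],[0,0,0,0],[0,0,0,0]]'
```

```text
t: 11.87
tcp_pos: [555.6, 287.0, 46.0]
tool_rot: [0.0, -0.078, 0.997, -0.0]
contact_force: [0.7, -0.9, 4.2]
gripper_width: -0.1
grip_force: 2.0
t: 12.28
tcp_pos: [544.9, 285.2, 46.0]
tool_rot: [0.0, -0.078, 0.997, -0.0]
contact_force: [-0.1, -0.6, 5.2]
gripper_width: -0.2
grip_force: 2.5
t: 12.7
tcp_pos: [545.1, 285.2, 46.0]
tool_rot: [0.0, -0.078, 0.997, -0.0]
contact_force: [-0.2, -2.3, 5.1]
gripper_width: -0.2
grip_force: 2.7
```

```bash
python3 -m handwheel '[[-1.1,-0.17,0,0],[-1.1,-0.17,0,0],[0,0,0,0],[0,0,0,0],[0,0,0,0]]'; python3 -m handwheel '[[0,0,0.3,0],[0,0,0.3,0],[0,0,0.5,0],[0,0,2,0],[0,0,5,0]]';python3 -m handwheel '[[0,0,20,0],[0,0,40,0],[0,0,40,0],[0,0,40,0],[-10,30,0,0]]';python3 -m handwheel '[[-10,40,0,0],[-10,40,0,0],[-10,30,0,0],[0,0,0,0],[0,0,0,0]]'
python3 - <<'E'
from h import *
im=imaging.camera("top");cv2.imwrite("pics/t3.png",cv2.resize(im[190:270,280:370],None,fx=7,fy=7,interpolation=2))
uv(im)
E
```

```text
t: 13.12
tcp_pos: [542.9, 284.9, 46.0]
tool_rot: [0.0, -0.078, 0.997, -0.0]
contact_force: [-0.1, -2.2, 5.0]
gripper_width: -0.1
grip_force: 2.7
t: 13.53
tcp_pos: [541.4, 285.4, 52.6]
tool_rot: [-0.001, -0.079, 0.997, -0.0]
contact_force: [-0.0, 0.0, -0.1]
gripper_width: 0.0
grip_force: 0.0
t: 13.95
tcp_pos: [540.5, 310.3, 204.1]
tool_rot: [0.008, -0.073, 0.997, 0.001]
contact_force: [2.8, -0.7, 1.5]
gripper_width: 0.0
grip_force: 0.0
t: 14.37
tcp_pos: [500.2, 428.4, 193.3]
tool_rot: [-0.001, -0.082, 0.997, 0.0]
contact_force: [1.1, -0.9, 0.2]
gripper_width: -0.3
grip_force: 0.0
12251 28 c [498.2 351.3] ang -1.6 u -39.95 v 33.9 urange -52.8 -27.1
12251 31 c [498.1 351.1] ang -1.6 u -40.01 v 33.7 urange -52.8 -27.2
14683 28 c [548.8 286.8] ang 0.4 u -0.08 v -37.7 urange -15.9 15.8
14683 31 c [548.6 286.8] ang 0.4 u -0.27 v -37.7 urange -16.0 15.5
```

View pics/t3.png

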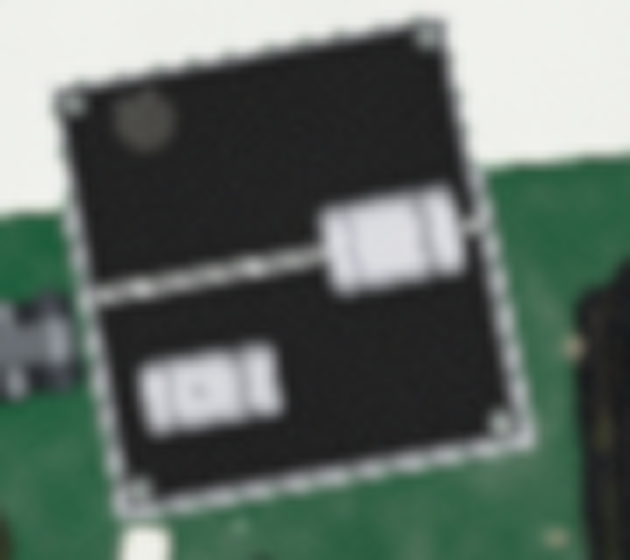

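The thick barrel is centred on the line at crop (392,240), with u about -0.2 mm. On to the thin one.

```bash
python3 -m handwheel '[[-3,-25,0,0],[-4,-25,0,0],[-4,-25,0,0],[0,0,-10,0],[0,0,-20,0]]';python3 -m handwheel '[[0,0,-40,0],[0,0,-40,0],[0,0,-25,0],[0,0,0,0],[0,0,0,0]]';python3 -m handwheel '[[0,0,0,0],[0,0,0,0],[0,0,0,0],[0,0,0,0],[0,0,0,0]]'
```

```text
t: 14.83
tcp_pos: [495.0, 347.5, 166.8]
tool_rot: [0.003, -0.075, 0.997, 0.001]
contact_force: [0.4, 1.0, 0.3]
gripper_width: -0.0
grip_force: 0.0
t: 15.25
tcp_pos: [491.6, 348.4, 57.8]
tool_rot: [-0.001, -0.078, 0.997, -0.001]
contact_force: [0.2, 0.4, 0.4]
gripper_width: -0.0
grip_force: 0.0
t: 15.67
tcp_pos: [492.3, 350.6, 60.1]
tool_rot: [0.001, -0.079, 0.997, 0.001]
contact_force: [-0.3, 0.6, 0.2]
gripper_width: -0.1
grip_force: 0.0
```

```bash
python3 -m handwheel '[[-1.5,0,-7,0],[0,0,-6,0],[0,0,-4,0],[0,0,-1.5,0],[0,0,0,0]]';python3 -m handwheel '[[0,0,-0.5,0],[0,0,0,0],[0,0,0,0],[0,0,0,0],[0,0,0,0]]'
```

```text
t: 16.08
tcp_pos: [490.4, 350.0, 40.1]
tool_rot: [-0.0, -0.079, 0.997, -0.0]
contact_force: [-0.2, 0.2, 0.4]
gripper_width: -0.0
grip_force: 0.2
t: 16.5
tcp_pos: [490.4, 350.1, 39.9]
tool_rot: [0.0, -0.078, 0.997, 0.0]
contact_force: [-0.0, -0.6, 2.8]
gripper_width: 0.1
grip_force: 1.4
```

```bash
python3 -m handwheel '[[1.6,0.25,-0.2,0],[2.57,0.41,0,0],[2.57,0.41,0,0],[2.57,0.41,0,0],[2.57,0.41,0,0]]'; python3 -m handwheel '[[2.57,0.41,0,0],[2.57,0.41,0,0],[2.57,0.41,0,0],[2.57,0.41,0,0],[1.6,0.25,0,0]]'; python3 -m handwheel '[[0,0,0,0],[0,0,0.5,0],[0,0,2,0],[0,0,3,0],[-6.5,-1,0,0]]'; python3 -m handwheel '[[-6.5,-1,0,0],[0,0,-2,0],[0,0,-1.5,0],[0,0,-1,0],[0,0,-0.5,0]]'; python3 -m handwheel '[[0,0,-0.3,0],[0,0,0,0],[0,0,0,0],[0,0,0,0],[0,0,0,0]]'
```

```text
t: 16.92
tcp_pos: [503.0, 351.9, 40.0]
tool_rot: [0.0, -0.078, 0.997, 0.0]
contact_force: [0.0, -2.6, 5.6]
gripper_width: -0.1
grip_force: 2.7
t: 17.33
tcp_pos: [515.0, 353.8, 40.0]
tool_rot: [0.0, -0.078, 0.997, 0.0]
contact_force: [0.0, -1.5, 5.0]
gripper_width: 0.2
grip_force: 2.8
t: 17.75
tcp_pos: [508.3, 353.3, 45.3]
tool_rot: [0.0, -0.078, 0.997, 0.0]
contact_force: [0.3, 0.0, -0.4]
gripper_width: 0.0
grip_force: 0.0
t: 18.17
tcp_pos: [501.0, 351.8, 39.8]
tool_rot: [-0.0, -0.079, 0.997, -0.0]
contact_force: [0.1, -0.7, 1.2]
gripper_width: 0.1
grip_force: 0.5
t: 18.58
tcp_pos: [501.2, 351.9, 39.9]
tool_rot: [0.0, -0.078, 0.997, 0.0]
contact_force: [-0.3, 0.3, 1.0]
gripper_width: 0.2
grip_force: 0.3
```

```bash
python3 -m handwheel '[[0,0,-0.3,0],[1.6,0.25,0,0],[2.77,0.44,0,0],[2.77,0.44,0,0],[2.77,0.44,0,0]]'; python3 -m handwheel '[[2.77,0.44,0,0],[2.77,0.44,0,0],[2.77,0.44,0,0],[2.77,0.44,0,0],[2.77,0.44,0,0]]'; python3 -m handwheel '[[2.77,0.44,0,0],[1.6,0.25,0,0],[0,0,0,0],[0,0,0,0],[0,0,0,0]]';python3 -m handwheel '[[0,0,0.3,0],[0,0,0.3,0],[0,0,0.5,0],[0,0,2,0],[0,0,5,0]]';python3 -m handwheel '[[0,0,20,0],[0,0,40,0],[0,0,40,0],[0,0,40,0],[-10,30,0,0]]';python3 -m handwheel '[[-10,40,0,0],[-10,40,0,0],[0,20,0,0],[0,0,0,0],[0,0,0,0]]'
python3 - <<'E'
from h import *
im=imaging.camera("top");cv2.imwrite("pics/t4.png",cv2.resize(im[190:270,280:370],None,fx=7,fy=7,interpolation=2))
uv(im);print(readout.state()["tcp_pos"])
E
```

```text
t: 19.0
tcp_pos: [511.8, 353.5, 40.0]
tool_rot: [0.0, -0.078, 0.997, 0.0]
contact_force: [0.6, -0.1, 4.7]
gripper_width: -0.1
grip_force: 2.1
t: 19.42
tcp_pos: [525.6, 355.6, 40.0]
tool_rot: [0.0, -0.078, 0.997, 0.0]
contact_force: [0.6, -1.0, 4.4]
gripper_width: -0.3
grip_force: 2.7
t: 19.83
tcp_pos: [530.1, 356.2, 40.0]
tool_rot: [0.001, -0.078, 0.997, 0.0]
contact_force: [0.4, -1.6, 4.9]
gripper_width: -0.1
grip_force: 2.6
t: 20.25
tcp_pos: [527.9, 356.2, 46.4]
tool_rot: [-0.001, -0.079, 0.997, -0.0]
contact_force: [-0.5, -0.1, -0.7]
gripper_width: 0.2
grip_force: 0.0
t: 20.67
tcp_pos: [527.4, 381.9, 198.4]
tool_rot: [0.008, -0.073, 0.997, 0.002]
contact_force: [2.9, -1.3, 0.8]
gripper_width: -0.1
grip_force: 0.0
t: 21.08
tcp_pos: [497.7, 488.0, 186.9]
tool_rot: [-0.001, -0.08, 0.997, -0.0]
contact_force: [0.2, 0.1, 0.0]
gripper_width: -0.3
grip_force: 0.0
13784 28 c [526.2 355.2] ang -0.5 u -11.66 v 33.3 urange -26.0 2.5
13784 31 c [526.1 355. ] ang -0.5 u -11.81 v 33.1 urange -26.1 2.3
14673 28 c [548.8 286.8] ang 0.3 u -0.07 v -37.8 urange -16.0 15.7
14673 31 c [548.6 286.8] ang 0.3 u -0.26 v -37.7 urange -16.1 15.5
[499.10517815 485.95186786 187.12953707]
```

View pics/t4.png

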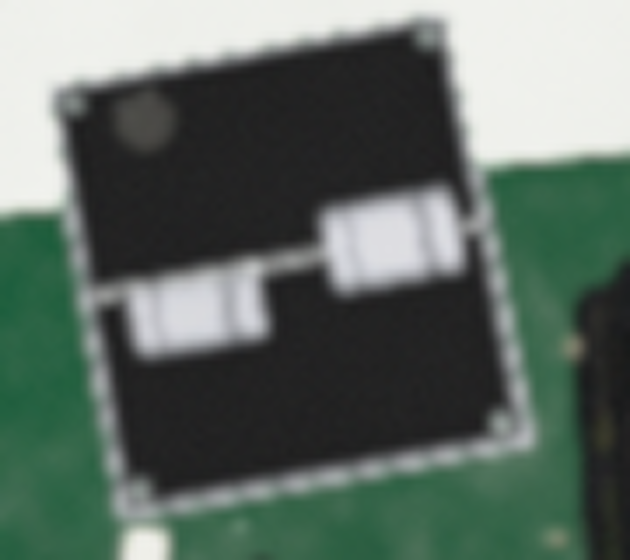

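The thin barrel is now about 13 mm short of the line (about 26 mm of finger travel), and the thick one is still centred.

```bash
python3 -m handwheel '[[6,-36,0,0],[6,-36,0,0],[7,-36,0,0],[0,-24,-5,0],[0,0,-20,0]]';python3 -m handwheel '[[0,0,-40,0],[0,0,-40,0],[0,0,-22,0],[0,0,0,0],[0,0,0,0]]';python3 -m handwheel '[[0,0,0,0],[0,0,0,0],[0,0,0,0],[0,0,0,0],[0,0,0,0]]'
```

```text
t: 21.55
tcp_pos: [523.8, 345.2, 166.7]
tool_rot: [0.004, -0.072, 0.997, -0.001]
contact_force: [1.2, -0.1, 0.5]
gripper_width: 0.2
grip_force: 0.0
t: 21.97
tcp_pos: [518.2, 352.1, 60.1]
tool_rot: [-0.001, -0.077, 0.997, -0.001]
contact_force: [0.2, -0.2, 0.9]
gripper_width: -0.3
grip_force: 0.0
t: 22.38
tcp_pos: [518.7, 354.8, 61.8]
tool_rot: [0.001, -0.079, 0.997, 0.001]
contact_force: [-0.3, 0.5, -0.6]
gripper_width: 0.1
grip_force: 0.0
```

```bash
python3 -m handwheel '[[-0.5,0,-8,0],[0,0,-7,0],[0,0,-4,0],[0,0,-1.2,0],[0,0,0,0]]';python3 -m handwheel '[[0,0,-0.5,0],[0,0,0,0],[0,0,0,0],[0,0,0,0],[0,0,0,0]]';python3 -m handwheel '[[0,0,-0.3,0],[0,0,0,0],[0,0,0,0],[0,0,0,0],[0,0,0,0]]'
```

```text
t: 22.8
tcp_pos: [517.9, 354.2, 40.1]
tool_rot: [0.0, -0.078, 0.997, -0.0]
contact_force: [-0.6, -0.1, 1.2]
gripper_width: 0.2
grip_force: 0.5
t: 23.22
tcp_pos: [517.9, 354.2, 40.0]
tool_rot: [0.0, -0.078, 0.997, -0.0]
contact_force: [0.2, -1.0, 3.0]
gripper_width: 0.2
grip_force: 1.6
t: 23.63
tcp_pos: [518.0, 354.3, 39.9]
tool_rot: [0.0, -0.078, 0.997, 0.0]
contact_force: [0.3, -1.5, 5.4]
gripper_width: 0.1
grip_force: 2.6
```

Target x is 518.0 + 25.5 = 543.5.

```bash
python3 -m handwheel '[[1.6,0.25,0,0],[2.57,0.41,0,0],[2.57,0.41,0,0],[2.57,0.41,0,0],[2.57,0.41,0,0]]'; python3 -m handwheel '[[2.57,0.41,0,0],[2.57,0.41,0,0],[2.57,0.41,0,0],[2.57,0.41,0,0],[1.6,0.25,0,0]]'; python3 -m handwheel '[[0,0,0,0],[0,0,0,0],[0,0,0,0],[0,0,0,0],[0,0,0,0]]'
```

```text
t: 24.05
tcp_pos: [530.1, 356.0, 40.0]
tool_rot: [0.0, -0.078, 0.997, -0.0]
contact_force: [0.4, -1.8, 5.8]
gripper_width: 0.0
grip_force: 2.8
t: 24.47
tcp_pos: [542.1, 357.8, 40.0]
tool_rot: [0.0, -0.078, 0.997, -0.0]
contact_force: [0.0, -1.9, 6.4]
gripper_width: -0.6
grip_force: 2.9
t: 24.88
tcp_pos: [542.0, 357.8, 40.0]
tool_rot: [0.0, -0.078, 0.997, -0.0]
contact_force: [0.4, -2.2, 4.9]
gripper_width: -0.1
grip_force: 2.6
```

```bash
python3 -m handwheel '[[1,0.16,0,0],[0.5,0.08,0,0],[0,0,0,0],[0,0,0,0],[0,0,0,0]]';python3 -m handwheel '[[0,0,0.3,0],[0,0,0.3,0],[0,0,0.5,0],[0,0,2,0],[0,0,5,0]]';python3 -m handwheel '[[0,0,20,0],[0,0,40,0],[0,0,40,0],[0,0,40,0],[-10,30,0,0]]';python3 -m handwheel '[[-10,40,0,0],[-10,40,0,0],[0,20,0,0],[0,0,0,0],[0,0,0,0]]'
python3 - <<'E'
from h import *
im=imaging.camera("top");cv2.imwrite("pics/t5.png",cv2.resize(im[190:270,280:370],None,fx=7,fy=7,interpolation=2))
uv(im);print(readout.state()["tcp_pos"])
sc=imaging.camera("scene");cv2.imwrite("pics/s5.png",cv2.resize(sc[160:260,260:400],None,fx=5.5,fy=5.5,interpolation=2))
E
```

```text
t: 25.3
tcp_pos: [543.5, 358.0, 40.0]
tool_rot: [0.0, -0.078, 0.997, -0.0]
contact_force: [0.4, -2.9, 4.6]
gripper_width: 0.2
grip_force: 2.7
t: 25.72
tcp_pos: [541.6, 358.6, 46.5]
tool_rot: [-0.001, -0.079, 0.997, -0.0]
contact_force: [-0.1, -0.1, 0.2]
gripper_width: -0.1
grip_force: 0.0
t: 26.13
tcp_pos: [541.1, 383.8, 198.7]
tool_rot: [0.008, -0.073, 0.997, 0.002]
contact_force: [4.0, -1.2, 1.4]
gripper_width: 0.5
grip_force: 0.0
t: 26.55
tcp_pos: [511.3, 490.2, 187.0]
tool_rot: [-0.001, -0.08, 0.997, -0.0]
contact_force: [0.7, -0.9, -0.2]
gripper_width: -0.1
grip_force: 0.0
12402 28 c [537.7 357.2] ang -1.9 u -0.01 v 33.5 urange -12.8 13.1
12402 31 c [537.5 356.9] ang -1.9 u -0.2 v 33.3 urange -12.9 12.9
14675 28 c [548.8 286.8] ang 0.4 u -0.08 v -37.7 urange -16.0 15.7
14675 31 c [548.6 286.8] ang 0.4 u -0.27 v -37.7 urange -16.1 15.5
[512.78049651 488.16792255 187.2488814 ]
```

View pics/t5.png

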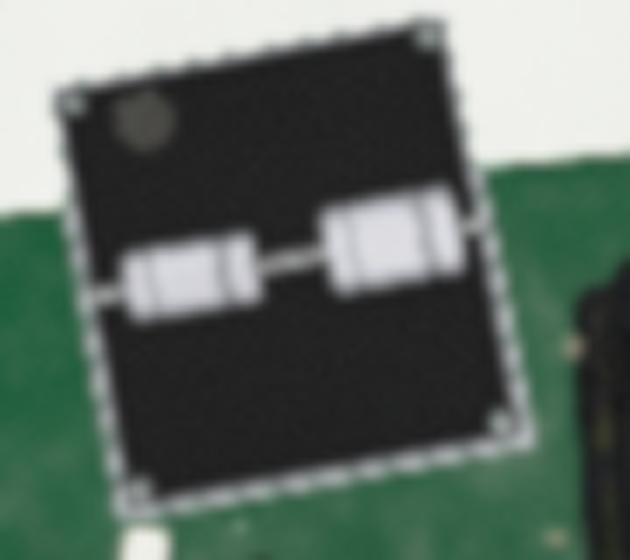

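View pics/s5.png

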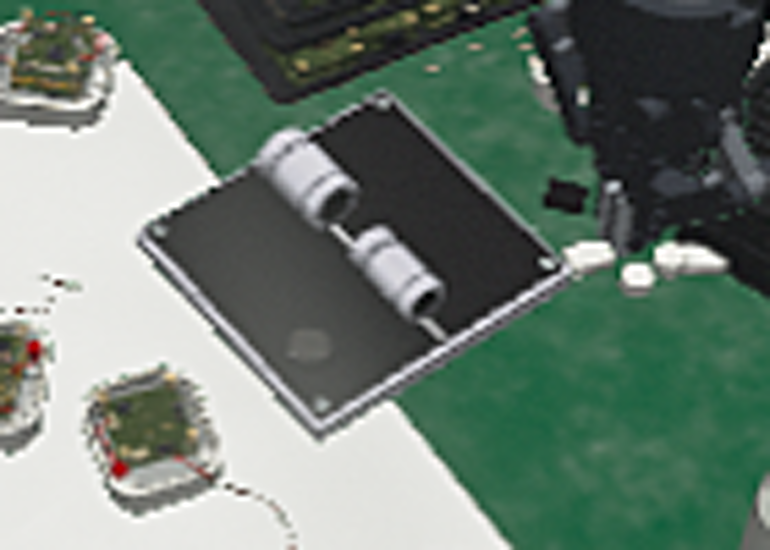

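Both barrels lie on the line, thin at crop (192,277) and thick at (392,240). I'll check their angle with profile centroids across each barrel along its length.

```bash
python3 - <<'E'
from h import *
L=[x for x in measure(cv2.imread("pics/top0.png")) if min(x[1][1])<5][0]
lc,ld,la=fit(px2w("top",L[2],16));n=np.array([ld[1],-ld[0]])
def prof(cam,im,z,u0,v0,hw,half=17):
    g=im.max(2).astype(np.float32)
    V=np.arange(v0-half,v0+half+.1,2.);U=np.arange(-hw,hw+.1,.25)
    P=np.array([[*(lc+(u0+u)*n+v*ld),z] for v in V for u in U])
    q=w2px(cam,P).astype(np.float32)
    I=cv2.remap(g,q[:,0].reshape(len(V),-1),q[:,1].reshape(len(V),-1),cv2.INTER_CUBIC)
    e=np.array([(np.interp(110,r[:len(r)//2],U[:len(r)//2]) if 0 else (U[np.argmax(r>110)]+U[len(r)-1-np.argmax(r[::-1]>110)])/2) for r in I])
    p=np.polyfit(V-v0,e,1);print(cam,u0,"u",round(u0+p[1],2),"deg",round(np.degrees(np.arctan(-p[0])),2),"rms",np.std(e-np.polyval(p,V-v0)).round(2))
i0=cv2.imread("pics/top0.png");i1=imaging.camera("top")
prof("top",i0,31,35.3,-38,21);prof("top",i0,28,-40,33.7,18)
prof("top",i1,31,0,-38,21);prof("top",i1,28,0,33.5,18)
prof("top",i1,16,0,2,6,8);prof("top",i0,16,0,0,6,50)
E
```

```text
top 35.3 u 35.33 deg 0.09 rms 0.08
top -40 u -40.01 deg -1.45 rms 0.18
top 0 u -0.28 deg 0.22 rms 0.09
top 0 u 0.03 deg -1.53 rms 0.08
top 0 u -0.03 deg 0.66 rms 0.11
top 0 u 0.12 deg 0.11 rms 0.18
```

Both centres are within 0.3 mm of the line and within 1.5° of its direction. Nothing is touching them, so I'm handing in.

```bash
python3 -c "
from cell import env
print(env.finish_job())"
```

```text
the job is handed in; nothing more can be done
None
```

Both barrels are rolled onto the line and the job is handed in at about 27 s: by the top camera, each middle is within about 0.3 mm of the line, the thick barrel lies within about 0.2° of it and the thin one about 1.5° off (as it lay at the start, left uncorrected to avoid dragging it), and nothing else looked disturbed around the board.

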